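Vent the green propagator

TASK

Vent the green-framed propagator: raise its stiff-hinged clear lid by the green tongue at the front until the lid stands 45 degrees open (halfway between flat shut and upright), then let go so that it stays there by itself. Leave the lid of the orange-framed propagator as it is.

Things in the scene. Friction and masses are not known exactly. Their poses are not given: they have to be found in the camera images.
- green_lid (a joint): opening angle of the green-framed lid, rad: 0 = flat shut, growing as the front edge rises, 0.785 = 45 degrees, stop at 1.75; starts between 0 and 0.35. Stiff hinge: friction about 0.75 N m, no spring, 3 to 6 N at the tongue raises it; it stays where it is left. Clear pane in a green frame 12 mm thick, 0.18 to 0.35 kg, on a clear tray 170 deep x 220 wide x 95 high, fixed to the table.
- green_grip (a point): middle of the green tongue (22 mm wide, 16 thick, sticking out 48 from the middle of the lid's front edge, in the lid's plane); the point is 32 out from that edge, 215 from the hinge axis, 101 above the table when shut. Axes turn with the lid: x towards the hinge, y across the tongue, z the lid's outer normal. Free space beside and below; pinched by its sides it can pivot in the fingers.
- green_hinge (a point): middle of the green lid's hinge axis, 101 mm above the table at the far side of the tray. Fixed to the tray: x level, pointing away from the tongue side, y along the hinge axis, z up. At opening angle a the grip point lies at x = -0.215 cos a, y = 0, z = 0.215 sin a (m) from here in these axes.
- orange_grip (a point): the same grip point on the lid of the other propagator, alike in shape and size but with an orange frame and tongue, its lid also somewhere between 0 and 0.35 rad open. Not to be moved.

How it is judged:
By the outcome, as a careful person would: the job done as asked, in the order asked, and still so for the second after the job is handed in, with the robot touching nothing.
It also fails if it takes over 35 s, if anything falls off the work surface, if the arm or the gripper's body presses on something with over 40 N, if the wrist force passes 120 N, or if a joint passes its speed limit or range.

ROBOT

A 6-joint arm with a two-finger parallel gripper is mounted at the origin on the work surface. World frame = base frame: x ahead of the robot, y to its left, z up, the work surface at z = 0. Lengths are in mm, angles in degrees, forces in N, time in s.
With the tool pointing down it reaches from about 300 to 775 mm from the base axis. Payload 14.6 kg.
Tool frame: the origin (TCP) lies at the very end of the fingers, on their centre line; the grasp point (between the pads) lies 19 mm behind it (robot.pinch_z is the distance from the TCP to the grasp point, in mm); z points along the fingers, y is the direction in which the jaws open and shut (so a half turn about z gives the same grasp; the last joint's range is limited). The gripper opens to 85 mm and grips with 20 to 120 N. Pads are 22 mm wide; open, the fingers measure 114 mm over their backs; the gripper's body (76 mm by 85 mm) begins 54 mm behind the grasp point. The pads swing forward as they close: fully open they stand 13 mm farther back than shut.
Start: joints at [-66.956, 17.183, 87.147, -0, 75.671, -3.816], TCP at [248.491, -490.654, 231.281] pointing down, gripper open.
Joint ranges: [-173.82, 173.82], [-45.26, 126.66], [13.44, 144.39], [-59.66, 239.66], [0, 175.72], [-146.38, 146.38]. Speed limits (degrees/s): [127.2, 127.2, 147.25, 180, 180, 180].

INTERFACE

Orientations are given as a 3x3 rotation matrix whose columns are the frame's x, y, z axes.
In Python, from workcell import robot gives the robot as it stands. Calls block until the motion is done:
- robot.move_ptp(position, orientation): joint-space move of the TCP to a pose.
- robot.move_l(position, rotation=None, vel=150, f_stop=None): straight line of the TCP; rotation=None keeps the orientation; vel is the mean speed in mm/s. With f_stop (N) it stops when the force on the tool has changed by that much, and returns True; else False.
- robot.goto_joints(angles): joint-space move.
- robot.move_gripper(opening): opening from 0.0 (shut) to 1.0 (fully open); the grip force is fixed at half the most; returns when the fingers have stopped.
- robot.wait(seconds).
- robot.inverse_kinematics(position, orientation): joint angles nearest the present ones, or None.
- robot.read_state(): the state.
- robot.grab_frame(name): name is "scene" or "top" or "wrist"; returns a dict with "img" (400x640x3 uint8, red, green, blue), "z_map" (400x640 float32, mm along the optical axis (not along the pixel's ray), 0 where there is no reading), "fx", "fy", "cx", "cy" (pixels), "dist_coeffs" ([k1, k2, p1, p2, k3] as OpenCV has them; the pictures are not rectified), "rvec" (rotation vector, rad) and "tvec" (3), from world to camera coordinates, as OpenCV has them. Camera axes: x right, y down, z forward; pixel columns grow to the right and rows downward; lengths in mm; the calibration is good to about 2 mm. A picture is of the moment at which its call begins.
A pose or a line that the arm cannot do raises robot.PlanningError and nothing moves.
- robot.close_job(): hands the job in, once; it reports no verdict.
Trained networks look in a picture, given as the dict that the camera call returned (one of the last four; its "shot" number tells which), for a name from the list of things; names that differ only in an ending like _2 or _b are one class to them, and where a whole thing is asked for, a point or a joint stands for the part that bears it (a point fixed in the world has none). Each returns a list of dicts, best first, with "p" (0 to 1); they miss things now and then, are a little off and sometimes report something else, mostly with a low value. They report only what shows in the picture. A call takes as long as a camera call.
- robot.masks_of(picture, thing): "region" (400x640 bool, what is visible of it) and "rect" ([left, top, right, bottom] in pixels, round what is visible of it).
The state is a dict: "time": time; "q": joint angles; "qd": joint speeds; "effort": joint torques, N m; "ee_pos": TCP position; "tcp_rot": TCP orientation; "force": force on the tool from outside, world axes, zero at the start; "moment": the same for the moment, N m; "grip_width": opening from 0.0 (shut) to 1.0 (fully open).
Only numpy, scipy, OpenCV 4.12 (cv2) and the standard library are available. Lean on these libraries where they do the work, as an engineer would, in place of code of your own. Each camera call takes 0.05 s, during which the arm holds its last target. There are 200 camera calls.

## Working session

There is one attempt and no reset: what is moved stays moved. The work goes in short steps, each a Python script; the robot and the scene stay as the last script left them, time stands still between calls to the robot, and variables do not carry over. Pictures are saved under pics/ and viewed, about 8 in all and at most 12, crops included, and the job is handed in when it is done.

```bash
mkdir -p pics; ls; cat > h.py <<'E'
import numpy as np, cv2
from workcell import robot
def pts(f, m):
    v,u=np.nonzero(m&(f["z_map"]>0)); z=f["z_map"][v,u].astype(float)
    K=np.array([[f["fx"],0,f["cx"]],[0,f["fy"],f["cy"]],[0,0,1.]])
    n=cv2.undistortPoints(np.c_[u,v].astype(float)[:,None],K,np.array(f["dist_coeffs"]))[:,0]
    P=np.c_[n*z[:,None],z]; R=cv2.Rodrigues(np.array(f["rvec"],float))[0]
    return (P-np.ravel(f["tvec"]))@R
def save(f,n): cv2.imwrite("pics/"+n,f["img"][:,:,::-1])
E
python3 - <<'E'
from h import *
for c in ("scene","top"):
    f=robot.grab_frame(c); save(f,c+"1.png")
    for t in ("green_lid","green_grip"):
        for m in robot.masks_of(f,t)[:3]: 
            P=pts(f,m["region"]); print(c,t,m["p"],m["rect"],np.median(P,0).round() if len(P) else 0)
print(robot.read_state()["time"])
E
cd pics; python3 -c "
import cv2,numpy as np
cv2.imwrite('a.png',cv2.resize(np.vstack([cv2.imread('scene1.png'),cv2.imread('top1.png')]),(480,600)))"
```

```text
pics
scene green_lid 0.75 [212.9, 191.0, 363.9, 314.8] [ 598. -170.  117.]
top green_lid 0.74 [341.8, 152.9, 472.7, 277.0] [ 589. -152.  118.]
top green_grip 0.66 [340.8, 152.6, 467.2, 276.4] [ 590. -152.  118.]
0.3
```

View pics/a.png

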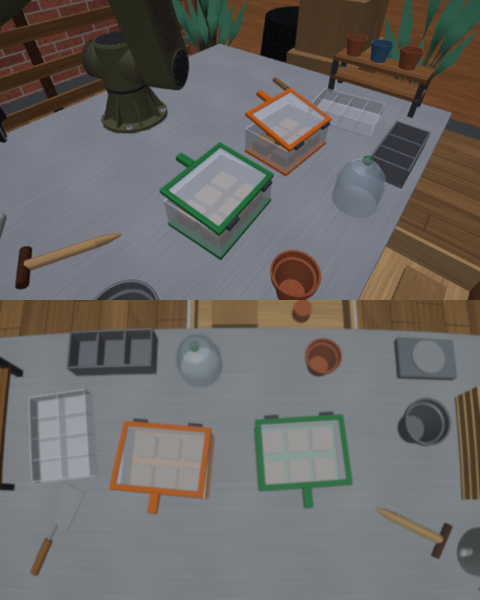

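The stacked view (scene above, top below) shows the green propagator right of the orange one in the top view. Its tongue, at about (307,497) in the composite, points towards the robot base, and both lids are slightly open. Next I'll fit the green frame in 3D.

```bash
cat >> h.py <<'E'
def green(f):
    hsv=cv2.cvtColor(f["img"],cv2.COLOR_RGB2HSV)
    m=cv2.inRange(hsv,(55,110,50),(85,255,255))
    n,l,s,_=cv2.connectedComponentsWithStats(m); 
    return (l==1+np.argmax(s[1:,4]))
def rep(P,tag):
    # principal plane fit (robust)
    Q=P[P[:,2]>85]
    for _ in range(6):
        c=Q.mean(0); n=np.linalg.svd(Q-c,full_matrices=False)[2][2]; n*=np.sign(n[2])
        r=(P-c)@n; Q=P[(abs(r)<4)&(P[:,2]>85)]
    h=-n[:2]/np.linalg.norm(n[:2])
    print(tag,len(Q),"c",c.round(1),"n",n.round(3),"tilt",np.degrees(np.arccos(n[2])).round(2),"updir",np.degrees(np.arctan2(h[1],h[0])).round(1),"rms",((Q-c)@n).std().round(2))
    return Q,c,n
E
python3 - <<'E'
from h import *
A=[]
for c in ("scene","top"):
    f=robot.grab_frame(c); m=green(f); m=cv2.erode(m.astype(np.uint8),np.ones((2,2)))>0
    P=pts(f,m); A.append(P); Q,cc,n=rep(P,c)
    r=cv2.minAreaRect(Q[:,:2].astype(np.float32)); print(r)
    # tongue: points beyond the front
    d=Q[:,0]; o=np.argsort(d)
    for lo in range(int(d.min()),int(d.min())+90,8):
        s=Q[(d>=lo)&(d<lo+8)]; print(lo,len(s),s.mean(0).round(1) if len(s) else "",np.ptp(s[:,1]).round(1) if len(s) else "")
    np.save(c+".npy",P)
Q,cc,n=rep(np.vstack(A),"both")
E
```

```text
scene 2094 c [ 595.6 -179.9  120.8] n [0.147 0.007 0.989] tilt 8.46 updir -177.2 rms 1.31
((574.1727905273438, -157.97015380859375), (219.45204162597656, 221.40684509277344), 3.5872819423675537)
464 30 [ 468.9 -165.8  141.1] 17.2
472 34 [ 476.2 -165.7  139.1] 18.0
480 30 [ 484.  -165.8  138.2] 17.5
488 35 [ 491.8 -164.4  137.3] 18.5
496 34 [ 499.9 -163.3  136.3] 17.9
504 116 [ 509.  -116.7  133.1] 128.0
512 266 [ 516.1 -169.9  132.2] 218.0
520 111 [ 522.7 -223.   131.7] 219.0
528 47 [ 532.  -198.9  130.1] 220.8
536 40 [ 540.2 -213.   129.1] 218.9
544 39 [ 547.6 -189.3  127.7] 220.1
552 44 [ 555.7 -192.9  126.7] 220.8
top 2043 c [ 577.1 -148.6  123. ] n [0.146 0.008 0.989] tilt 8.42 updir -176.7 rms 1.56
((571.3335571289062, -153.42572021484375), (221.1071319580078, 219.44351196289062), 3.7017745971679688)
460 41 [ 464.9 -159.6  141.1] 15.8
468 36 [ 472.  -159.7  140.5] 16.1
476 46 [ 480.2 -159.2  139.2] 16.6
484 34 [ 487.9 -158.7  137.2] 16.2
492 45 [ 496.  -158.5  135.9] 16.4
500 152 [ 505.3 -102.   133.1] 118.0
508 348 [ 512.1 -148.1  132.1] 214.9
516 157 [ 518.9 -203.7  131.8] 219.0
524 34 [ 528.1 -137.5  129.9] 217.2
532 43 [ 536.1 -144.   128.7] 217.9
540 34 [ 543.9 -161.3  127.4] 219.1
548 37 [ 551.9 -151.8  126.4] 218.8
both 4136 c [ 586.6 -164.3  121.9] n [0.146 0.008 0.989] tilt 8.43 updir -176.8 rms 1.45
```

```bash
cat >> h.py <<'E'
TH=np.radians(3.5); G0=np.array([478.,-162,132]); A0=np.radians(8.43); S=1
def setup():
    u=np.array([np.cos(TH),np.sin(TH),0]); v=np.array([-np.sin(TH),np.cos(TH),0]); return u,v
def rot(phi,s=None):
    u,v=setup(); z=u*np.sin(phi)-np.array([0,0,np.cos(phi)]); y=(s or S)*v
    return np.c_[np.cross(y,z),y,z]
def hinge(): return np.r_[(G0+215*np.cos(A0)*setup()[0])[:2],101.]
def grip(a): return hinge()-215*np.cos(a)*setup()[0]+[0,0,215*np.sin(a)]
PHI0=np.radians(20)
def pose(a,back=0,s=None):
    R=rot(PHI0-(a-A0),s); return grip(a)+R[:,2]*(robot.pinch_z-back),R
E
python3 - <<'E'
from h import *
for s in (1,-1):
    for a,b in ((A0,110),(A0,0),(np.radians(45),0),(np.radians(47),90)):
        q=robot.inverse_kinematics(*pose(a,b,s)); print(s,None if q is None else np.round(q,0))
print(robot.read_state()["tcp_rot"])
E
```

```text
1 [ -30.   -1.  111.   14.   53. -130.]
1 [ -27.   12.  113.   16.   39. -132.]
1 [ -18.   27.   75.   -6.   94. -111.]
1 [ -16.   30.   59.   -7.  109. -111.]
-1 [-30.  -1. 111.  14.  53.  50.]
-1 [-27.  12. 113.  16.  39.  48.]
-1 [-18.  27.  75.  -6.  94.  69.]
-1 [-16.  30.  59.  -7. 109.  69.]
[[ 8.92100788e-01  4.51836452e-01 -6.86769642e-05]
 [ 4.51836457e-01 -8.92100776e-01  1.49212925e-04]
 [ 6.15306542e-06 -1.64143724e-04 -9.99999987e-01]]
```

```bash
sed -i 's/; S=1/; S=-1/' h.py; python3 - <<'E'
from h import *
robot.move_ptp(*pose(A0,130))
f=robot.grab_frame("wrist"); save(f,"w1.png")
P=pts(f,green(f)); Q,c,n=rep(P,"wrist")
d=Q[:,0]
for lo in range(int(d.min()),int(d.min())+64,8):
    s=Q[(d>=lo)&(d<lo+8)]; print(lo,len(s),s.mean(0).round(1) if len(s) else "",(s[:,1].min(),s[:,1].max()) if len(s) else "")
print(robot.read_state()["time"],robot.read_state()["force"])
E
```

```text
wrist 9944 c [ 548.1 -155.3  126.9] n [0.149 0.009 0.989] tilt 8.56 updir -176.6 rms 1.02
459 210 [ 463.7 -160.3  140.3] (np.float64(-170.17117391081322), np.float64(-150.7151792604314))
467 246 [ 471.  -160.   139.9] (np.float64(-169.89771633671728), np.float64(-150.12399557905738))
475 245 [ 479.  -159.5  138.7] (np.float64(-169.5099779543574), np.float64(-149.50924148438372))
483 236 [ 487.  -159.   137.5] (np.float64(-169.05613547460507), np.float64(-148.9701993815412))
491 243 [ 494.9 -158.4  136.3] (np.float64(-169.3781274665753), np.float64(-147.78557147811767))
499 752 [ 504.2 -107.7  132.8] (np.float64(-168.64571117133505), np.float64(-47.00178863414522))
507 1899 [ 511.5 -139.1  131.8] (np.float64(-266.4152160570051), np.float64(-46.563366896311564))
515 1532 [ 518.4 -184.   131.3] (np.float64(-268.26592175738074), np.float64(-46.403575444471535))
1.85 [ 0.58457214 -0.48673403 -0.24655513]
```

View pics/w1.png

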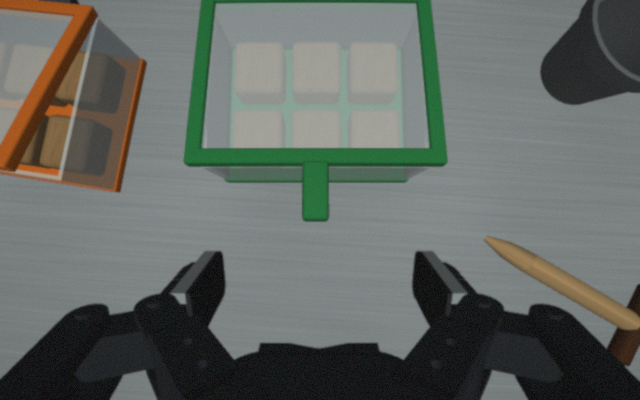

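The wrist view shows the tongue at (315,190), centred between the open jaws with clear space around it. It puts the grip about 2 mm from my estimate, so I'll correct that, then descend and grip.

```bash
sed -i 's/^TH=.*/TH=np.radians(3.6); G0=np.array([476.3,-160,132.5]); A0=np.radians(8.5); S=-1/' h.py; python3 - <<'E'
from h import *
p,R=pose(A0,0)
print(robot.move_l(p,R,vel=110,f_stop=12))
robot.move_gripper(0.0)
s=robot.read_state(); print(s["time"],s["grip_width"],np.round(s["force"],1),s["ee_pos"],p)
f=robot.grab_frame("wrist"); save(f,"w2.png")
E
```

```text
False
3.775 0.2449285215875824 [-3.1  1.   2.3] [ 482.61560789 -159.60330083  115.25624627] [ 482.68315608 -159.59840586  115.20677138]
```

View pics/w2.png

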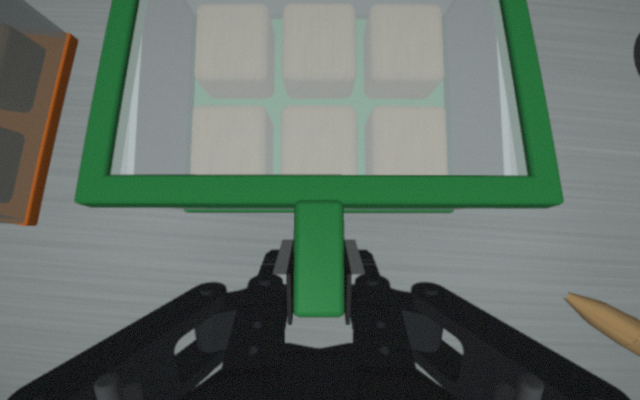

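The wrist view shows the tongue held by its sides between the pads at (320,280). Now I'll raise it along the arc to 45° and measure it while held.

```bash
python3 - <<'E'
from h import *
for a in np.linspace(A0,np.radians(45),9)[1:]:
    p,R=pose(a); robot.move_l(p,R,vel=45)
    s=robot.read_state(); print(np.degrees(a).round(1),s["time"],np.round(s["force"],1),round(s["grip_width"],3))
for c in ("scene","wrist","top"):
    f=robot.grab_frame(c); save(f,c+"3.png"); rep(pts(f,cv2.erode(green(f).astype(np.uint8),np.ones((2,2)))>0),c)
E
```

```text
13.1 4.3417 [-4.7 -0.3  2.6] 0.244
17.6 4.8583 [-5.2 -1.   3.3] 0.244
22.2 5.375 [-3.9 -0.1  3.8] 0.242
26.8 5.8917 [-3.  -0.1  3.9] 0.245
31.3 6.4083 [-3.1 -1.3  4.1] 0.244
35.9 6.925 [-2.7 -1.3  4.3] 0.248
40.4 7.4417 [-1.6 -1.4  3.5] 0.244
45.0 7.9583 [-0.3 -2.6  3.7] 0.243
scene 2549 c [ 619.7 -179.8  176.8] n [0.706 0.041 0.707] tilt 45.05 updir -176.6 rms 1.17
wrist 28282 c [ 574.9 -154.   221.9] n [0.712 0.044 0.7  ] tilt 45.54 updir -176.5 rms 1.01
top 559 c [609.2 -65.1 181. ] n [0.7   0.026 0.714] tilt 44.44 updir -177.9 rms 1.29
```

```bash
python3 - <<'E'
from h import *
robot.move_gripper(1.0); robot.wait(0.3)
a=np.radians(45); p,R=pose(a,120); robot.move_l(p,R,vel=100)
for c in ("scene","wrist","top"):
    f=robot.grab_frame(c); save(f,c+"4.png"); rep(pts(f,cv2.erode(green(f).astype(np.uint8),np.ones((2,2)))>0),c)
s=robot.read_state(); print(s["time"],np.round(s["force"],1))
E
```

```text
scene 2663 c [ 615.8 -178.7  180.7] n [0.707 0.042 0.706] tilt 45.07 updir -176.6 rms 1.2
wrist 9447 c [ 585.5 -153.3  211.3] n [0.707 0.043 0.706] tilt 45.1 updir -176.5 rms 1.03
top 537 c [609.2 -63.7 181. ] n [0.699 0.033 0.714] tilt 44.45 updir -177.3 rms 1.21
10.55 [ 0.  -0.5  0.4]
```

View pics/scene4.png

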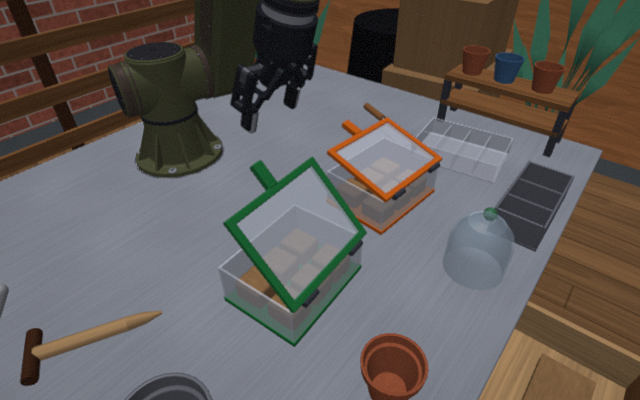

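The scene view shows the green lid standing at 45° by itself, with its tongue at (262,175). The gripper is clear at (270,90), and the orange lid looks unchanged.

```bash
python3 -c "
from h import robot
robot.close_job(); print(robot.read_state()['time'])"
```

```text
the job is handed in; nothing more can be done
the job is handed in; nothing more can be done
```

The green lid now stands about 45° open by itself, and I've handed the job in. I pinched the tongue by its sides, raised the lid from about 8.5° along its hinge arc, let go and backed the gripper off 120 mm.

- **Angle after release:** plane fits gave 45.1° from the scene and wrist cameras. The top camera gave 44.5°, a slightly lower reading from far fewer points.
- **Contact and time:** the tool force was back to about zero after backing off. The last clock reading before handing in was 10.6 s, and force readings during the lift stayed around 6 N or less.
- **Orange lid:** I never touched it. It looked unchanged in the last picture, but I didn't measure its angle.

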